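# Third hand: hold a cabinet foot in the spring vee of a drilling jig

### The job

Be my third hand while I drill this cabinet foot: pick up the turned wooden foot, stand it upright on the base of the plywood jig with its blue mark squarely facing the steel drill bush, and push it into the aluminium vee until the black pointer stands in the green field of the scale. Never let the pointer get into the red field. Finish while still gripping the foot and holding that steady pressure, do not let go, and leave the other things on the bench where they are.

Things in the scene. Friction and masses are not known exactly. Their poses are not given: they have to be found in the camera images.
- foot: Turned cabinet foot of light brown wood: upright cylinder, diameter 50, height 115 mm, shallow groove 68 mm up, about 0.17 kg, loose on the right part of the bench. Origin: centre of the underside; z up; own +x points from the axis to the blue mark (stripe 6 mm wide down the side, continued on the top face from centre to rim). Grip its top 45 mm only, so the fingers clear the jig.
- mark (a point): Point on the foot's blue stripe, on the surface (25 mm from the axis, on the foot's +x side), 35 mm above the underside.
- jig: Drilling jig fixed on the left part of the bench. Origin at bench level; plywood base x -100 to 125, y -60 to 90 mm, 12 mm thick. Its +x (roughly away from the robot) is the push direction; y = 0 is the line of the vee; base free at x -100 to -5 mm. Tops above the bench: aluminium vee 78, spring housing with scale (x 68 to 122) 66, dark drill guide block on the +y side (x +-22, y 53 to 79) 62 mm.
- bush (a point): Mouth of the steel drill bush in the guide block, at x 0, y 44, z 47 mm in the jig's frame (35 mm above the base top), looking along the jig's -y. With the foot seated and the pointer mid-green, the foot's axis is at jig x 0, y 0 and the mark, turned to the jig's +y, is about 19 mm from the bush.
- vee (a point): Point on the base top moving with the vee cradle: where the axis of a foot seated in the vee stands. Jig x -16, y 0, z 12 mm when unpressed; moves along +x by the joint value; axes parallel to the jig's. The vee opens 90 degrees towards the jig's -x and is about 60 mm wide.
- cradle (a joint): Travel of the spring-loaded vee cradle along the jig's +x, in m: 0 unpressed, end stop at 0.032. The push needed is 1.2 N at 0 and grows by 0.3 N a mm (6 N at 0.016); a weak grip, or bearing down hard on the base while sliding, lets the foot tip in the fingers. The black pointer on the housing moves with it: green field 0.012 to 0.020, red field from 0.026.
- wax_tin: Bystander; leave it alone. Round brown wax tin with a tan lid, 86 mm in diameter, 42 mm high; origin: centre of its underside.
- offcut: Bystander; leave it alone. Pale maple offcut, 50 x 55 x 18 mm; origin: centre of its underside.
- tape_measure: Bystander; leave it alone. Black and yellow tape measure, 38 x 62 x 54 mm; origin: centre of its underside.

How it is judged:
By the outcome, as a careful person would: the job done as asked, in the order asked, and still so for the second after the job is handed in, while the arm keeps its last pose, push and grip.
It also fails if it takes over 40 s, if anything falls off the work surface, if the arm or the gripper's body presses on something with over 40 N, if the wrist force passes 120 N, or if a joint passes its speed limit or range.

### The arm

A 6-joint arm with a two-finger parallel gripper is mounted at the origin on a cart in front of the work surface, level with it; the furniture and walls round the work are solid. World frame = base frame: x ahead of the robot, y to its left, z up, the work surface at z = 0. Lengths are in m, angles in rad, forces in N, time in s.
With the tool pointing down it reaches from about 0.35 to 0.775 m from the base axis. Payload 5.5 kg.
Tool frame: the origin (TCP) lies between the finger pads; the fingertips stand 22 mm ahead of it and the grasp point (between the pads) lies 3 mm ahead of it; z points along the fingers, y is the line along which they close (so a half turn about z gives the same grasp; the last joint's range is limited). The gripper opens to 85 mm and grips with 20 to 120 N. Pads are 22 mm wide; open, the fingers measure 114 mm over their backs; the gripper's body (76 mm by 85 mm) begins 54 mm behind the grasp point. The pads swing forward as they close: fully open they stand 13 mm farther back than shut.
Start: joints at [-1.379, 0.313, 0.046, 1.304, 0, 1.431], TCP at [0.187, -0.544, 0.253] pointing down, gripper open.
Joint ranges: [-2.76, 2.76], [-0.86, 1.69], [-1.03, 1.26], [-2.2, 2.34], [-1.47, 1.5], [-3.14, 3.14]. Speed limits (rad/s): [2.57, 2.57, 3.14, 3.14, 3.14, 3.14].

### API

Orientations are given as a unit quaternion [w, x, y, z].
In Python, from workcell import env, viewer, probe_bus gives the robot as it stands (env), with the cameras (viewer) and the readings (probe_bus).
- The arm moves only by the shell command python3 nudge.py 'ROWS' [OPENING] [FORCE]. ROWS is a JSON list of rows, 1 to 8 of them, each of 6 numbers: dx, dy, dz in m, then a rotation vector rx, ry, rz in rad; each row is the pose to reach, as a shift and turn from the pose commanded when the command began, along the tool's axes at that moment; what a row does not reach only later rows make up. A row lasts 1/8 s, in which the tool goes at most 0.0625 m and 0.188 rad, less where a joint would pass 70% of its speed; a pose out of reach is approached as far as the arm can. OPENING is the finger opening in m, set as the command begins (- or left out keeps the last). The fingers move at their own pace and stop on an object; FORCE is the grip in N (left out, the last holds). Time passes only in rows, so rows that do not move let the fingers close. It prints the time, the measured TCP pose, the force, the opening and the grip force at its end.
- probe_bus.get_state(): the state, without advancing time (a new reading comes with each control period).
- viewer.read_camera(name): name is "side" or "top"; returns a dict with "image" (420x560x3 uint8, red, green, blue), "K" (3x3 intrinsics, pixels), "R" (3x3) and "t" (3): a world point X has camera coordinates R X + t. Camera axes: x right, y down, z forward; pixel columns grow to the right and rows downward; lengths in m; the calibration is good to about 2 mm. A picture is of the moment at which its call begins. There is no depth.
- env.hand_in(): hands the job in; it is judged then, once.
The state is a dict: "clock": time; "joint_pos": joint angles; "qvel": joint speeds; "tau": joint torques, N m; "tcp_pos": TCP position; "orientation": TCP orientation; "wrist_force": force on the tool from outside, world axes, zero at the start; "ft_torque": the same for the moment, N m; "finger_gap": finger opening in m; "grip_force": force on a finger pad.
Only numpy, scipy, OpenCV 4.12 (cv2) and the standard library are available. Lean on these libraries where they do the work, as an engineer would, in place of code of your own. Each camera call takes 0.05 s, during which the arm holds its last target. There are 200 camera calls.

## Working session

There is one attempt and no reset: what is moved stays moved. The work goes in short steps, Python scripts to look and compute and a shell command to move; the robot and the scene stay as the last step left them, time stands still between calls to the robot, and variables do not carry over. Pictures are saved under pics/ and viewed, at most 10 in all, crops included, and the job is handed in when it is done.

```bash
mkdir -p pics; ls; cat > h.py <<'E'
import numpy as np, cv2
from workcell import env, viewer, probe_bus
def snap(name,f,crop=None,s=1):
    c=viewer.read_camera(name); im=c["image"]
    if crop: x0,y0,x1,y1=crop; im=im[y0:y1,x0:x1]
    cv2.imwrite("pics/"+f,cv2.resize(im[:,:,::-1],None,fx=s,fy=s,interpolation=cv2.INTER_CUBIC)); return c
def ray(c,u,v,z):
    K,R,t=map(np.array,(c["K"],c["R"],c["t"])); C=-R.T@t; d=R.T@np.linalg.solve(K,[u,v,1]); return C+d*(z-C[2])/d[2]
def proj(c,X):
    p=np.array(c["K"])@(np.array(c["R"])@np.array(X)+np.array(c["t"])); return p[:2]/p[2]
E
python3 - <<'E'
from h import *
for n in("top","side"):
    c=snap(n,n+"0.png",s=1.4); print(n,c["K"],(-np.array(c["R"]).T@c["t"]),c["R"])
s=probe_bus.get_state();print(s)
E
```

```text
nudge.py
pics
workcell.py
top [[444.45471231   0.         288.51265508]
 [  0.         444.45471231 208.55320669]
 [  0.           0.           1.        ]] [0.39919453 0.10583484 1.01411354] [[-0.05852344 -0.99826401  0.00663085]
 [-0.97557984  0.05578244 -0.21244364]
 [ 0.21170495 -0.01890186 -0.97715082]]
side [[433.08880172   0.         282.26354417]
 [  0.         433.08880172 202.74726939]
 [  0.           0.           1.        ]] [0.24196121 0.91748549 0.40837835] [[-0.91600449 -0.40094006  0.01352202]
 [-0.15443223  0.3213125  -0.93429597]
 [ 0.37025189 -0.85790754 -0.35624176]]
{'clock': 0.1, 'joint_pos': array([-1.37858717e+00,  3.13925858e-01,  4.51239636e-02,  1.30357830e+00,
        3.18360896e-05,  1.43122398e+00]), 'qvel': array([-0.00046883, -0.00175133,  0.00311952, -0.00307442, -0.00122992,
        0.00066719]), 'tau': array([ 2.28119410e-03, -4.81725705e+01,  2.99245083e+01,  1.26960591e-02,
       -8.16201191e-05, -1.13450992e-05]), 'tcp_pos': array([ 0.18723183, -0.5432456 ,  0.25251051]), 'orientation': array([-7.92078411e-04,  9.86271348e-01,  1.65130858e-01, -4.92750120e-06]), 'wrist_force': array([-0.13322373, -0.11433268,  1.02399957]), 'ft_torque': array([ 0.03205317,  0.02414808, -0.01600723]), 'grip_force': 0.0, 'finger_gap': 0.08509215579033254}
```

View pics/top0.png

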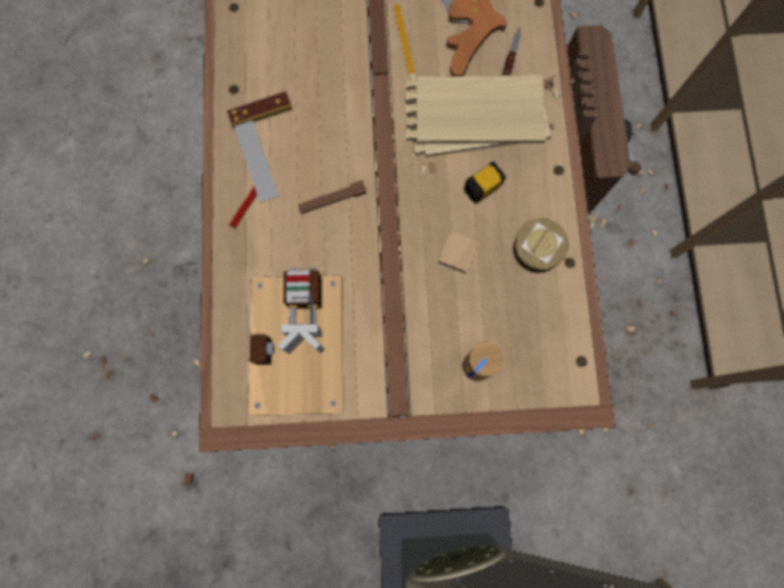

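View pics/side0.png

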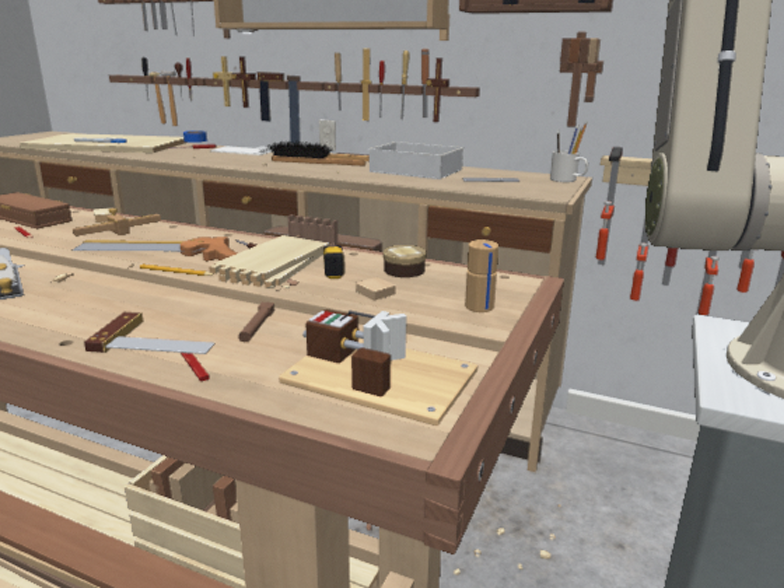

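Top view: the foot is at about (484,360)/1.4 with its blue mark toward lower-left, and the jig base corners are about (250,277), (341,277), (341,413) and (250,415)/1.4. The side view shows the foot upright and its stripe visible. Next I'll enlarge both.

```bash
python3 - <<'E'
from h import *
c=viewer.read_camera("top"); im=c["image"][:,:,::-1]
a=cv2.resize(im[190:302,170:252],None,fx=5,fy=5,interpolation=cv2.INTER_CUBIC)
b=cv2.resize(im[235:280,322:367],None,fx=7,fy=7,interpolation=cv2.INTER_CUBIC)
o=np.zeros((560,410+315,3),np.uint8); o[:,:410]=a; o[:315,410:]=b
cv2.imwrite("pics/z.png",o)
c2=viewer.read_camera("side"); im=c2["image"][:,:,::-1]
cv2.imwrite("pics/zs.png",cv2.resize(im[165:305,195:365],None,fx=4,fy=4,interpolation=cv2.INTER_CUBIC))
E
```

```text
(no output)
```

View pics/z.png

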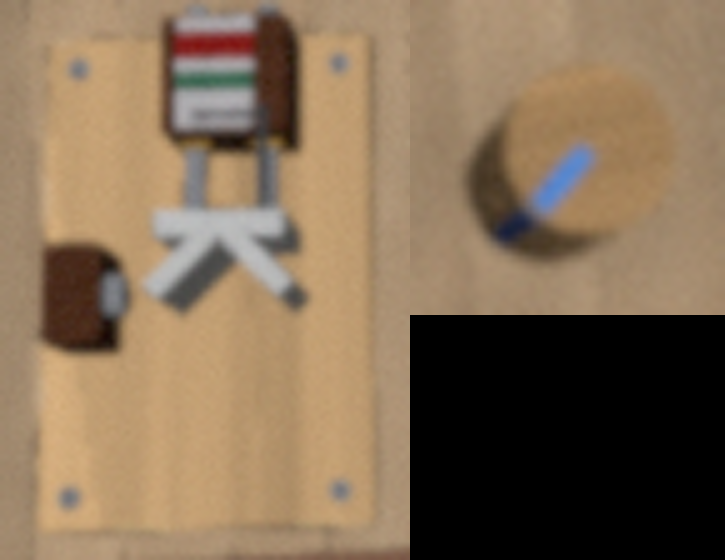

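View pics/zs.png

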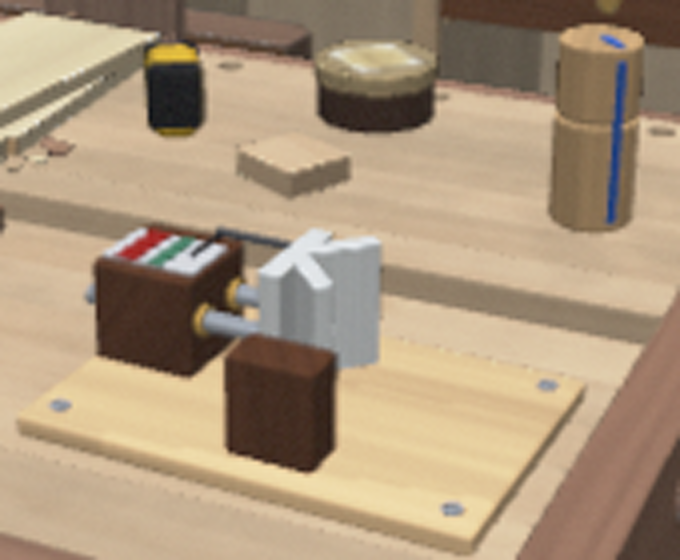

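The crops show the jig base corners at (50,40), (370,38), (40,525) and (375,527) at 5x, with the pointer at its unpressed end (white). The foot's top circle is centred on (588,149) at 7x, and the blue line runs from there to the rim at about (531,216).

```bash
cat > m.py <<'E'
from h import *
def jig(c):
    q=lambda x,y:ray(c,(x+.5)/5-.5+170,(y+.5)/5-.5+190,.012)[:2]
    P=np.array([q(50,39),q(371,36),q(39,526),q(375,527)]); J=np.array([[.125,.09],[.125,-.06],[-.1,.09],[-.1,-.06]])
    pm,jm=P.mean(0),J.mean(0); a=J-jm; b=P-pm
    th=np.arctan2((a[:,0]*b[:,1]-a[:,1]*b[:,0]).sum(),(a*b).sum()); R=np.array([[np.cos(th),-np.sin(th)],[np.sin(th),np.cos(th)]])
    o=pm-R@jm; return o,th,R,P-(J@R.T+o)
E
python3 - <<'E'
from m import *
c=viewer.read_camera("top"); s=viewer.read_camera("side")
o,th,R,e=jig(c); print("jig",o,np.degrees(th),"\n",e*1000)
sc=[((x+.5)/5-.5+170,(y+.5)/5-.5+190) for x,y in((79,69),(339,63),(69,497),(340,490))]
S=[ray(c,u,v,.012)[:2] for u,v in sc]; print("screws in jig",[np.round(R.T@(p-o)*1000,1) for p in S])
f=lambda x,y,z=.115:ray(c,(x-410+.5)/7-.5+322,(y+.5)/7-.5+235,z)
C=f(588,149);M=f(533,214);d=M-C; print("foot",C,M,np.linalg.norm(d),np.degrees(np.arctan2(d[1],d[0])))
# side check: foot axis bottom centre
k=lambda p:((p-np.array([195,165])+.5)*4-.5)
for z in(0,.115): print("foot side crop px",k(proj(s,[C[0],C[1],z])))
for X in([-.1,-.06],[-.1,.09],[.125,.09]): print("base side",k(proj(s,[*(R@X+o),.012])))
print("mark stripe",[k(proj(s,[C[0]+.025*np.cos(a),C[1]+.025*np.sin(a),.0575])) for a in np.radians([120,130,140,150])])
E
cat > t.py <<'E'
import sys; from h import *
from scipy.spatial.transform import Rotation as Ro
def go(x,y,z,yaw):
    s=probe_bus.get_state(); T=Ro.from_quat(np.roll(s["orientation"],-1)); a=np.radians(yaw)
    D=Ro.from_matrix(np.array([[np.cos(a),np.sin(a),0],[np.sin(a),-np.cos(a),0],[0,0,-1.]]).round(9))
    print("row",np.round(T.inv().apply(np.array([x,y,z])-s["tcp_pos"]),4),np.round((T.inv()*D).as_rotvec(),4),"t",s["clock"],"wf",s["wrist_force"].round(1))
if __name__=="__main__": go(*map(float,sys.argv[1:]))
E
python3 t.py .489 -.024 .22 134.5
```

```text
row [ 0.4545 -0.3929  0.0333] [-3.0000e-04 -6.0000e-04 -2.0157e+00] t 0.3 wf [0.1 0.8 0.5]
```

```bash
python3 nudge.py '[[0.4545,-0.3929,0.0333,0,0,-2.016],[0.4545,-0.3929,0.0333,0,0,-2.016],[0.4545,-0.3929,0.0333,0,0,-2.016],[0.4545,-0.3929,0.0333,0,0,-2.016],[0.4545,-0.3929,0.0333,0,0,-2.016],[0.4545,-0.3929,0.0333,0,0,-2.016],[0.4545,-0.3929,0.0333,0,0,-2.016],[0.4545,-0.3929,0.0333,0,0,-2.016]]' 0.085; python3 t.py .489 -.024 .22 134.5
```

```text
clock: 1.3
tcp_pos: [0.4389, -0.1102, 0.2258]
orientation: [0.001, 0.607, 0.795, 0.0]
wrist_force: [-0.1, -1.1, -0.5]
finger_gap: 0.0851
grip_force: 0.0
row [0.0699 0.0711 0.0058] [ 0.0006  0.0011 -0.5096] t 1.3 wf [-0.1 -1.1 -0.5]
```

```bash
python3 nudge.py '[[0,0,0,0,0,0],[0,0,0,0,0,0]]' >/dev/null; python3 t.py .489 -.024 .22 134.5
```

```text
row [0.0716 0.072  0.0055] [-5.000e-04  3.000e-04 -5.152e-01] t 1.55 wf [ 0.3 -0.5 -0.2]
```

```bash
python3 nudge.py '[[0.0716,0.072,0.0055,0,0,-0.5152],[0.0716,0.072,0.0055,0,0,-0.5152],[0.0716,0.072,0.0055,0,0,-0.5152],[0.0716,0.072,0.0055,0,0,-0.5152],[0.0716,0.072,0.0055,0,0,-0.5152]]'; python3 t.py .489 -.024 .096 134.5; python3 - <<'E'
from h import *
snap("top","t1.png",(290,205,400,305),5); snap("side","s1.png",(280,60,400,240),3)
E
```

```text
clock: 2.17
tcp_pos: [0.4889, -0.0257, 0.2202]
orientation: [0.0, 0.389, 0.921, -0.0]
wrist_force: [0.7, 0.6, -0.1]
finger_gap: 0.085
grip_force: 0.0
row [0.0011 0.0013 0.1242] [-0.0001  0.0002 -0.0058] t 2.175 wf [ 0.7  0.6 -0.1]
```

View pics/t1.png

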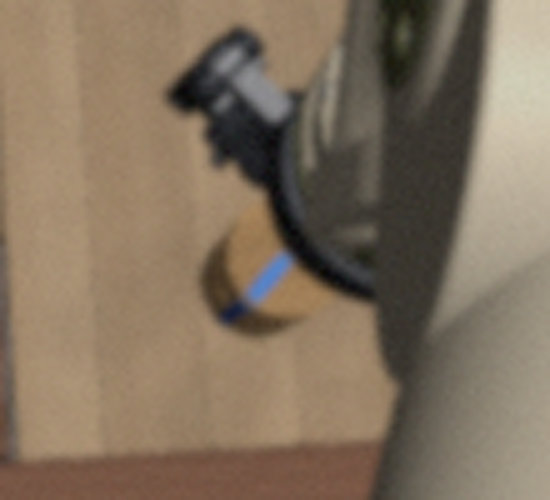

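The top crop shows the open finger at (235,80), square to the blue stripe at (260,285), so the tool is lined up. Descending and gripping.

```bash
python3 nudge.py '[[0.001,0.001,0.04,0,0,-0.005],[0.001,0.001,0.08,0,0,-0.005],[0.001,0.001,0.11,0,0,-0.005],[0.001,0.001,0.1242,0,0,-0.005],[0.001,0.001,0.1242,0,0,-0.005]]'; python3 nudge.py '[[0,0,0,0,0,0],[0,0,0,0,0,0],[0,0,0,0,0,0],[0,0,0,0,0,0],[0,0,0,0,0,0],[0,0,0,0,0,0]]' 0.03 60;  python3 t.py .489 -.024 .096 134.5
```

```text
clock: 2.9
tcp_pos: [0.4886, -0.023, 0.0955]
orientation: [-0.001, 0.385, 0.923, -0.0]
wrist_force: [-0.2, -0.7, 0.6]
finger_gap: 0.0845
grip_force: 0.0
clock: 3.65
tcp_pos: [0.4901, -0.0232, 0.0975]
orientation: [0.001, 0.385, 0.923, 0.0]
wrist_force: [-0.6, -0.3, 5.5]
finger_gap: 0.0487
grip_force: 61.5
row [ 0.0002 -0.0014  0.0015] [0.0011 0.0026 0.0044] t 3.65 wf [-0.6 -0.3  5.5]
```

```bash
python3 nudge.py '[[0,0,-0.02,0,0,0],[0,0,-0.05,0,0,0],[0,0,-0.08,0,0,0],[0,0,-0.08,0,0,0],[0,0,-0.08,0,0,0]]';  python3 t.py .4595 .254 .175 88
```

```text
clock: 4.28
tcp_pos: [0.4888, -0.0227, 0.1754]
orientation: [-0.0, 0.385, 0.923, -0.0]
wrist_force: [-0.3, -0.5, -3.4]
finger_gap: 0.0487
grip_force: 62.4
row [0.2171 0.1741 0.0004] [-4.000e-04 -2.000e-04  8.161e-01] t 4.275 wf [-0.3 -0.5 -3.4]
```

```bash
python3 nudge.py '[[0.04,0.03,0,0,0,0.15],[0.08,0.065,0,0,0,0.3],[0.12,0.1,0,0,0,0.45],[0.16,0.13,0,0,0,0.6],[0.2,0.16,0,0,0,0.75],[0.2171,0.1741,0,0,0,0.816],[0.2171,0.1741,0,0,0,0.816],[0.2171,0.1741,0,0,0,0.816]]';  python3 t.py .4595 .254 .115 88
python3 - <<'E'
from h import *
a=viewer.read_camera("top"); b=viewer.read_camera("side")
r=lambda c,x0,y0,x1,y1,s:cv2.resize(c["image"][y0:y1,x0:x1,::-1],None,fx=s,fy=s,interpolation=cv2.INTER_CUBIC)
cv2.imwrite("pics/j1.png",np.hstack([r(a,150,180,270,320,4)[:560,:480],np.zeros((560,0,3),np.uint8)])); cv2.imwrite("pics/k1.png",r(b,195,140,365,290,4))
E
```

```text
clock: 5.28
tcp_pos: [0.4592, 0.2533, 0.1747]
orientation: [-0.0, 0.719, 0.695, -0.001]
wrist_force: [-0.4, 0.6, -2.2]
finger_gap: 0.049
grip_force: 62.6
row [0.0008 0.0004 0.0597] [-0.002   0.0013  0.0008] t 5.275 wf [-0.4  0.6 -2.2]
```

View pics/k1.png

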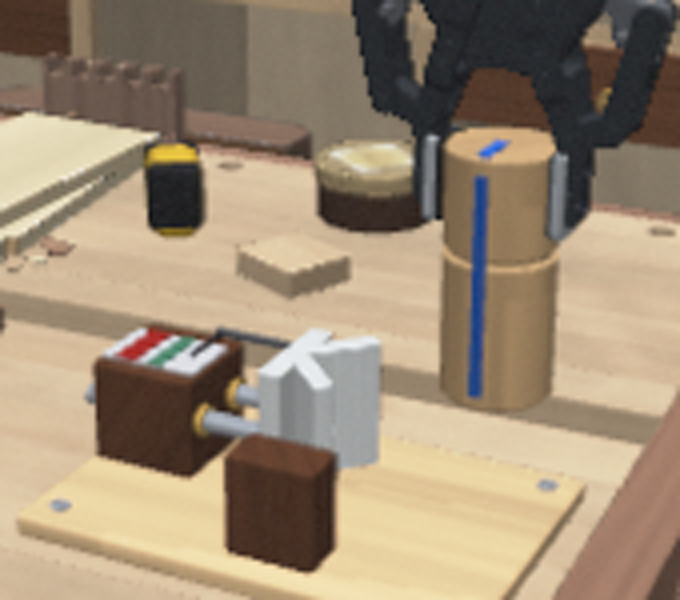

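The side crop shows the foot hanging upright in the fingers with edges at x 442–553 below the groove. The stripe there is at x≈476, and its bottom is at about (500,408). Checking the stripe angle against the projection.

```bash
python3 - <<'E'
from h import *
s=viewer.read_camera("side"); p=probe_bus.get_state()["tcp_pos"]
k=lambda q:((q-np.array([195,140])+.5)*4-.5)
for z in(.078,.11,.193):
    c=k(proj(s,[p[0],p[1],z])); print(z,c.round(1),[(a,(k(proj(s,[p[0]+.025*np.cos(np.radians(a)),p[1]+.025*np.sin(np.radians(a)),z]))-c).round(1)[0]) for a in(80,84,88,92,96)])
E
```

```text
0.078 [491.1 391.1] [(80, np.float64(-28.4)), (84, np.float64(-24.8)), (88, np.float64(-21.1)), (92, np.float64(-17.3)), (96, np.float64(-13.4))]
0.11 [494.2 324.8] [(80, np.float64(-28.7)), (84, np.float64(-25.1)), (88, np.float64(-21.3)), (92, np.float64(-17.5)), (96, np.float64(-13.5))]
0.193 [502.7 143. ] [(80, np.float64(-29.7)), (84, np.float64(-25.9)), (88, np.float64(-22.0)), (92, np.float64(-17.9)), (96, np.float64(-13.8))]
```

The stripe matches 88°, square to the bush. Lowering.

```bash
python3 nudge.py '[[0,0,0.03,0,0,0],[0,0,0.055,0,0,0],[0,0,0.062,0,0,0],[0,0,0.062,0,0,0],[0,0,0.062,0,0,0]]'; python3 nudge.py '[[0,0,0.001,0,0,0],[0,0,0.002,0,0,0],[0,0,0.002,0,0,0]]'; python3 - <<'E'
from h import *
for i in range(4): s=probe_bus.get_state(); print(s["wrist_force"].round(1)); viewer.read_camera("top")
E
python3 t.py .484 .253 .1105 88
```

```text
clock: 6.05
tcp_pos: [0.4607, 0.254, 0.115]
orientation: [0.0, 0.719, 0.695, 0.001]
wrist_force: [-0.2, 0.1, -1.8]
finger_gap: 0.0485
grip_force: 62.6
clock: 6.42
tcp_pos: [0.4599, 0.254, 0.112]
orientation: [0.0, 0.719, 0.695, 0.0]
wrist_force: [-0.1, 0.4, -2.2]
finger_gap: 0.049
grip_force: 62.6
[-0.1  0.4 -2.2]
[ 0.1  0.5 -3. ]
[ 0.5 -0.7 -2.3]
[-0.5  0.4 -1.4]
row [-0.0001  0.0241  0.0014] [0.     0.0001 0.0002] t 6.625 wf [ 0.1 -0.6 -1.9]
```

```bash
for i in 1 2 3; do python3 nudge.py '[[0,0,0.001,0,0,0],[0,0,0.001,0,0,0]]' | egrep 'tcp|wrist'; done
```

```text
tcp_pos: [0.4598, 0.2539, 0.1108]
wrist_force: [1.0, 0.1, -2.5]
tcp_pos: [0.4598, 0.2539, 0.1098]
wrist_force: [0.0, 0.4, -1.1]
tcp_pos: [0.4599, 0.254, 0.1095]
wrist_force: [-2.2, -0.6, 4.7]
```

```bash
python3 nudge.py '[[0,0,-0.0005,0,0,0],[0,0.01,-0.0005,0,0,0],[0,0.02,-0.0005,0,0,0],[0,0.03,-0.0005,0,0,0],[0,0.04,-0.0005,0,0,0],[0,0.048,-0.0005,0,0,0],[0,0.048,-0.0005,0,0,0]]'
python3 nudge.py '[[0,0.003,0,0,0,0],[0,0.006,0,0,0,0],[0,0.008,0,0,0,0],[0,0.008,0,0,0,0]]'
```

```text
clock: 8.25
tcp_pos: [0.5088, 0.2523, 0.1096]
orientation: [0.0, 0.719, 0.695, 0.0]
wrist_force: [-1.0, 0.9, 3.2]
finger_gap: 0.0483
grip_force: 63.2
clock: 8.75
tcp_pos: [0.5138, 0.2522, 0.1096]
orientation: [-0.001, 0.719, 0.695, -0.001]
wrist_force: [-8.2, 0.1, 9.9]
finger_gap: 0.0487
grip_force: 64.1
```

```bash
python3 nudge.py '[[0,0,-0.0006,0,0,0],[0,0,-0.0006,0,0,0]]'|egrep 'tcp|wrist'
python3 - <<'E'
from h import *
a=viewer.read_camera("top"); b=viewer.read_camera("side")
r=lambda c,x0,y0,x1,y1,s:cv2.resize(c["image"][y0:y1,x0:x1,::-1],None,fx=s,fy=s,interpolation=cv2.INTER_CUBIC)
A=r(a,190,180,250,290,5);B=r(b,205,160,300,270,5); cv2.imwrite("pics/l1.png",np.hstack([A,B]))
E
```

```text
tcp_pos: [0.5145, 0.2521, 0.1096]
wrist_force: [-5.3, 1.6, 4.1]
```

View pics/l1.png

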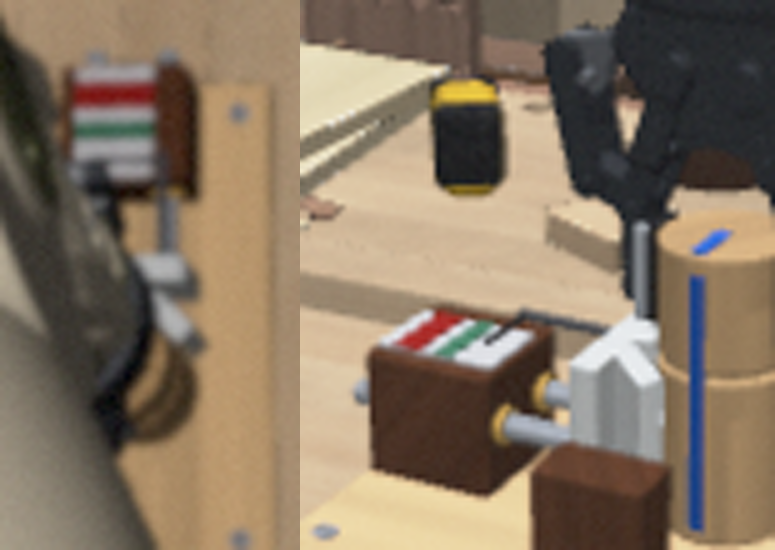

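The foot has just met the vee. It's upright, the blue stripe faces the bush, and the pointer tip at (490,340) is still in the white. Pushing on.

```bash
python3 nudge.py '[[0,0.002,-0.0002,0,0,0],[0,0.004,-0.0003,0,0,0],[0,0.006,-0.0003,0,0,0],[0,0.008,-0.0003,0,0,0],[0,0.008,-0.0003,0,0,0]]'|egrep 'tcp|wrist|grip|ori'
python3 nudge.py '[[0,0.002,0,0,0,0],[0,0.004,0,0,0,0],[0,0.005,0,0,0,0],[0,0.005,0,0,0,0]]'|egrep 'tcp|wrist|grip|ori'
python3 - <<'E'
from h import *
a=viewer.read_camera("top"); b=viewer.read_camera("side")
r=lambda c,x0,y0,x1,y1,s:cv2.resize(c["image"][y0:y1,x0:x1,::-1],None,fx=s,fy=s,interpolation=cv2.INTER_CUBIC)
A=r(a,190,180,250,290,5);B=r(b,205,160,300,270,5); cv2.imwrite("pics/l2.png",np.hstack([A,B]))
E
```

```text
tcp_pos: [0.5217, 0.2519, 0.1097]
orientation: [-0.002, 0.719, 0.695, -0.001]
wrist_force: [-8.2, 1.7, 4.8]
grip_force: 63.5
tcp_pos: [0.5256, 0.2518, 0.1097]
orientation: [-0.002, 0.719, 0.695, -0.002]
wrist_force: [-10.2, 1.8, 7.0]
grip_force: 63.8
```

View pics/l2.png

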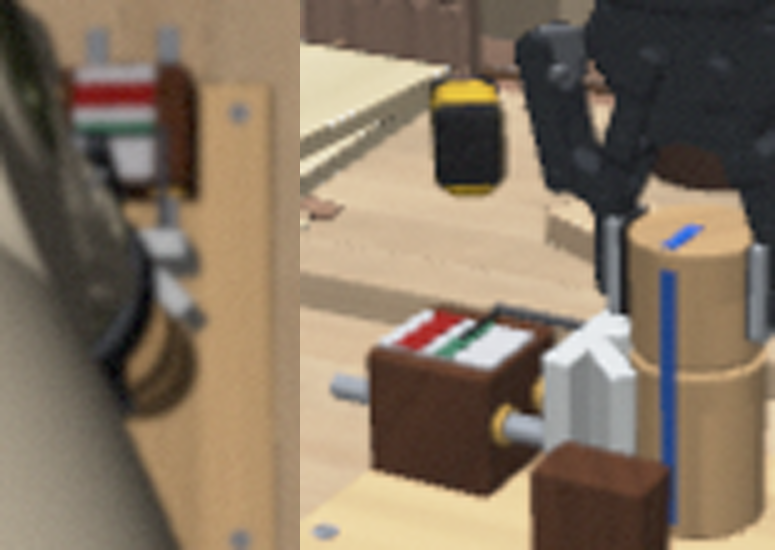

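The pointer has just entered the green near its lower edge, and the stripe runs from (668,270) to about (671,522). Checking the foot's tilt by projection.

```bash
cat > tilt.py <<'E'
from h import *
s=viewer.read_camera("side"); p=probe_bus.get_state()["tcp_pos"]; im=s["image"].astype(int)
m=(im[:,:,2]>im[:,:,0]+50); m[:, :320*0+300]&=True
ys,xs=np.nonzero(m[195:270,325-60:420]) ; ys+=195; xs+=265
mid={y:xs[ys==y].mean() for y in sorted(set(ys)) if y>=212}
Y=np.array(list(mid)); X=np.array(list(mid.values())); print("seen slope",np.polyfit(Y,X,1)[0],"rows",Y.min(),Y.max(),X.mean())
for t in(0,1,2,3,4):
    # tilt about jig y: bottom lags -x by t deg
    q=[]
    for h in(.10,.03):
        q.append(proj(s,[p[0]-(.098-h)*np.tan(np.radians(t)),p[1]+.025,.012+h]))
    print(t,((q[1]-q[0])[0]/(q[1]-q[0])[1]).round(4),q[0].round(1),q[1].round(1))
E
python3 tilt.py
```

```text
seen slope 0.017554791577138063 rows 214 263 278.1625
0 -0.0111 [278.3 218.3] [277.9 253.8]
1 0.0062 [278.3 218.3] [278.5 254. ]
2 0.0233 [278.3 218.2] [279.1 254.1]
3 0.0404 [278.2 218.2] [279.7 254.2]
4 0.0574 [278.2 218.2] [280.3 254.4]
```

The foot leans about 1–1.5° because its bottom lags. I'll finish the push with a small counter-tilt and slightly less downward load.

```bash
python3 nudge.py '[[0,0.001,-0.0003,-0.005,0,0],[0,0.002,-0.0004,-0.012,0,0],[0,0.003,-0.0004,-0.02,0,0],[0,0.0035,-0.0004,-0.02,0,0],[0,0.0035,-0.0004,-0.02,0,0],[0,0.0035,-0.0004,-0.02,0,0]]'|egrep 'tcp|wrist|grip|ori'; python3 tilt.py|head -2
```

```text
tcp_pos: [0.5286, 0.2519, 0.1094]
orientation: [0.004, 0.719, 0.695, 0.005]
wrist_force: [-9.6, 3.0, 5.2]
grip_force: 63.8
seen slope -0.0019148703359221423 rows 214 251 276.4868421052632
0 -0.0097 [276.7 218. ] [276.4 253.5]
```

```bash
python3 - <<'E'
from h import *
a=viewer.read_camera("top"); b=viewer.read_camera("side")
r=lambda c,x0,y0,x1,y1,s:cv2.resize(c["image"][y0:y1,x0:x1,::-1],None,fx=s,fy=s,interpolation=cv2.INTER_CUBIC)
A=r(a,190,180,250,290,5);B=r(b,205,160,300,270,5); cv2.imwrite("pics/l3.png",np.hstack([A,B]))
E
```

```text
(no output)
```

View pics/l3.png

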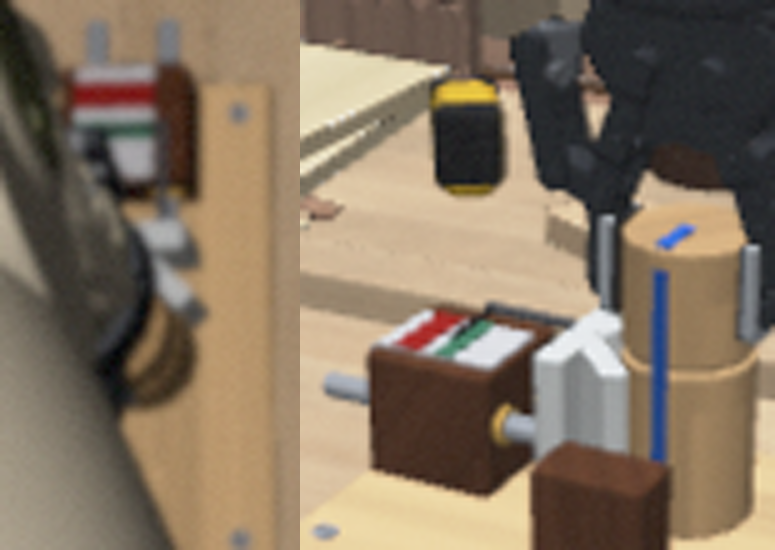

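```bash
python3 - <<'E'
from m import *
s=viewer.read_camera("side"); o=np.array([.5295,.2517]); th=np.radians(-2); R=np.array([[np.cos(th),-np.sin(th)],[np.sin(th),np.cos(th)]])
k=lambda q:((q-np.array([205,160])+.5)*5-.5+[300,0])
for y in(-.02,0.0,.02): print(y,[(x,k(proj(s,[*(R@[x,y]+o),.066])).round(0)) for x in(.07,.08,.09,.1,.11,.12)])
im=s["image"]; 
for r in range(219,234): print(r,[tuple(int(v)//10 for v in im[r,c]) for c in range(228,246)])
p=probe_bus.get_state()["tcp_pos"]; print("tcp jig",R.T@(p[:2]-o)); 
for a in(80,84,88,92): print(a,k(proj(s,[p[0]+.025*np.cos(np.radians(a)),p[1]+.025*np.sin(np.radians(a)),.08])),k(proj(s,[p[0],p[1],.08])))
E
```

```text
-0.02 [(0.07, array([546., 328.])), (0.08, array([524., 323.])), (0.09, array([501., 318.])), (0.1, array([480., 314.])), (0.11, array([458., 309.])), (0.12, array([436., 304.]))]
0.0 [(0.07, array([520., 346.])), (0.08, array([498., 342.])), (0.09, array([475., 337.])), (0.1, array([453., 332.])), (0.11, array([431., 327.])), (0.12, array([409., 322.]))]
0.02 [(0.07, array([494., 366.])), (0.08, array([471., 361.])), (0.09, array([448., 356.])), (0.1, array([425., 351.])), (0.11, array([403., 346.])), (0.12, array([381., 341.]))]
219 [(16, 14, 12), (16, 14, 12), (17, 15, 12), (18, 16, 13), (18, 16, 13), (20, 17, 14), (20, 18, 15), (21, 18, 15), (21, 18, 15), (21, 18, 15), (21, 18, 15), (21, 18, 15), (21, 19, 15), (21, 18, 15), (21, 18, 15), (21, 18, 15), (21, 18, 15), (21, 18, 15)]
220 [(15, 13, 11), (15, 13, 11), (15, 13, 11), (16, 14, 11), (15, 13, 11), (15, 12, 10), (15, 13, 11), (15, 13, 11), (18, 16, 13), (18, 16, 13), (20, 17, 15), (20, 18, 15), (21, 19, 16), (20, 18, 15), (16, 14, 13), (14, 13, 12), (15, 14, 13), (17, 16, 14)]
221 [(15, 13, 11), (15, 13, 11), (15, 13, 10), (1
[... 2622 characters left out ...]
, (10, 7, 6), (10, 8, 7), (11, 9, 8), (11, 9, 8), (12, 10, 9), (15, 14, 14), (17, 16, 16), (18, 17, 18), (19, 19, 20), (21, 21, 22), (21, 21, 22), (22, 22, 22), (21, 21, 22), (17, 17, 18), (12, 10, 10)]
233 [(9, 6, 4), (9, 6, 4), (9, 6, 4), (9, 6, 4), (10, 6, 4), (10, 6, 4), (11, 7, 5), (11, 7, 6), (11, 7, 6), (11, 9, 8), (12, 10, 9), (13, 11, 11), (14, 13, 13), (15, 14, 14), (16, 16, 16), (14, 14, 14), (11, 10, 9), (9, 6, 5)]
tcp jig [-0.00091084  0.00019212]
80 [649.18768399 372.07822511] [687.9110403  348.49237483]
84 [653.30217605 373.21483715] [687.9110403  348.49237483]
88 [657.59838502 374.23006264] [687.9110403  348.49237483]
92 [662.05419436 375.11819801] [687.9110403  348.49237483]
```

The pointer shows about 16 mm of travel by three estimates (pointer arm, vee and TCP), which is mid-green. The foot is upright and the mark is at about 88–89°. Now a short hold check, then hand in.

```bash
python3 nudge.py '[[0,0,0,0,0,0],[0,0,0,0,0,0],[0,0,0,0,0,0],[0,0,0,0,0,0]]' && python3 tilt.py|head -2 && python3 -c "
from workcell import env, viewer, probe_bus; print(env.hand_in())"
```

```text
clock: 11.82
tcp_pos: [0.5286, 0.2519, 0.1094]
orientation: [0.004, 0.719, 0.695, 0.005]
wrist_force: [-8.7, 3.6, 4.2]
finger_gap: 0.0488
grip_force: 63.8
seen slope -0.00393916183389815 rows 214 251 276.4736842105263
0 -0.0097 [276.7 218. ] [276.4 253.6]
the job is handed in; nothing more can be done
None
```

I handed the job in at about 12 s: the foot stands upright on the jig base, still gripped at about 64 N, with its blue mark within about 1° of square to the bush and pressed into the vee at about 16 mm by my image estimate (mid-green); the pointer was not seen near the red and the other items were left alone.

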